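# Close a mended tea caddy and hold it in a trigger clamp

## Robot

A 7-joint arm with a two-finger parallel gripper is mounted at the origin on a cart in front of the work surface, level with it; the furniture and walls round the work are solid. World frame = base frame: x ahead of the robot, y to its left, z up, the work surface at z = 0. Lengths are in m, angles in degrees, forces in N, time in s.
With the tool pointing down it reaches from about 0.4 to 0.85 m from the base axis. Payload 10.4 kg.
Tool frame: the origin (TCP) lies between the finger pads; the fingertips stand 8 mm ahead of it and the grasp point (between the pads) lies 11 mm behind it; z points along the fingers, y is the line along which they close (so a half turn about z gives the same grasp; the last joint's range is limited). The gripper opens to 87 mm and grips with 3 to 60 N. Pads are 19 mm wide; open, the fingers measure 117 mm over their backs; the gripper's body (75 mm by 190 mm) begins 51 mm behind the grasp point.
Start: joints at [67.002, 19.034, -3.707, 83.658, 1.238, 77.344, -5.071], TCP at [0.231, -0.581, 0.202] pointing down, gripper open.
Joint ranges: [-148.97, 148.97], [-28.65, 121.19], [-84.17, 76.75], [9.2, 138.47], [-72.65, 252.65], [3.7, 117.97], [-149.18, 149.18]. Speed limits (degrees/s): [127.2, 127.2, 159.86, 159.86, 180, 180, 180].

## Interface

Orientations are given as [roll, pitch, yaw] about the fixed x, y, z axes, in that order (R = Rz(yaw) Ry(pitch) Rx(roll)).
In Python, from station import status, imaging, order gives the robot as it stands. The module is installed in compiled form; this text tells all that it offers.
- The arm moves only by the tool move_arm, never from a script. Its argument "series" is one flat list of numbers, 5 for each row, row after row: the gripper's target within -1 to 1 (fully open at 1, half-way at 0, shut at -1), then the shift along the tool's x, y, z in mm, then the turn about the tool's z in degrees. In form: [grip, x, y, z, spin, grip, x, y, z, spin, ...]. A call has 1 to 8 rows; each row is the pose to reach, as a shift and turn from the pose commanded when the call began, along the tool's axes at that moment; what a row does not reach only later rows make up. A row lasts 1/12 s, in which the tool goes at most 41.7 mm and 7.16 degrees, less where a joint would pass 70% of its speed; a pose out of reach is approached as far as the arm can. A call with a gripper value outside its range is refused whole. The fingers move at their own pace and stop on an object; "grip_force" is the grip in N (left out, the last holds). Time passes only in rows, so rows that repeat a pose let the fingers close. It gives the time, the measured TCP pose, the force, the opening and the grip force at its end, in the units of the state.
- status.get_obs(): the state, without advancing time (a new reading comes with each control period).
- imaging.snapshot(name): name is "side" or "top"; returns a dict with "image" (420x560x3 uint8, red, green, blue), "fx", "fy", "cx", "cy" (pixels), "R" (3x3) and "t" (3): a world point X has camera coordinates R X + t. Camera axes: x right, y down, z forward; pixel columns grow to the right and rows downward; lengths in m; the calibration is good to about 2 mm. A picture is of the moment at which its call begins. There is no depth.
- order.close_job(): hands the job in; it is judged then, once.
The state is a dict: "time_s": time; "joints": joint angles; "dq": joint speeds; "effort": joint torques, N m; "tool_pos": TCP position; "ee_rot": TCP orientation; "ft_force": force on the tool from outside, world axes, zero at the start; "ft_torque": the same for the moment, N m; "opening": finger opening in m; "grasp_force": force on a finger pad.
Only numpy, scipy, OpenCV 4.12 (cv2) and the standard library are available. Lean on these libraries where they do the work, as an engineer would, in place of code of your own. Each camera call takes 0.05 s, during which the arm holds its last target. There are 200 camera calls.

## Task

The wooden tea caddy in the bar clamp has a freshly glued side. First press its hinged lid shut until the catch snaps home, then pump the clamp's trigger against its handle until the rubber pad reaches the caddy and the sprung stem behind the pad has sunk about half way into its sleeve (to the dark ring), never pressing the spring solid. Move the rod only with the trigger, leave the salt pot, tin and lemon alone, and finish while still holding the trigger squeezed at that pressure.

Things in the scene. Friction and masses are not known exactly. Their poses are not given: they have to be found in the camera images.
- clamp: bar clamp on a fixed wooden board 150 x 360 x 18 mm; origin: centre of the board's underside, z up. Local y runs along the board: fixed end jaw (rubber face at y = -130 mm, top 80 mm over the worktop), rod along y at x = 0, z = 55 mm, moving towards -y, black body at y = 51 to 145 mm up to z = 83 mm; above it stand only trigger and handle, up to z = 167 mm
- handle_grip (a point): point inside the fixed upright handle, at clamp y = 137 mm, z = 145 mm; the handle is a black bar 24 mm wide (x) and 16 mm thick (y), faces at y = 129 and 145 mm, from z = 83 to 167 mm
- trigger_grip (a point): axis of the trigger's round cross-bar (14 mm diameter, 26 mm long along clamp x) in front of the handle, at clamp y = 99 mm, z = 145 mm at rest; it swings towards the handle (+y). Over bar and handle the width is 53 mm at rest, about 36 mm fully squeezed; the handle does not give, only the bar moves
- trigger (a joint): trigger angle in rad: 0 at rest, 0.28 fully squeezed (bar moved 17 mm); pivot 63 mm below the cross-bar. A spring returns it (2.5 N at the bar at rest, 5 N when squeezed, more as the pad presses). Once its ratchet bites, squeezing drives the rod by 40 mm per rad
- rod (a joint): forward travel of the rod in m, 0 to 0.06; starts at 0.006 to 0.022. Ratchet teeth 5 mm apart: after the trigger is let out fully, up to 5 mm of the stroke is idle; a full pump (trigger fully let out, then fully squeezed) advances the rod about 10 mm. When the trigger is let out the rod stays, held by 3 N of friction; a pad pressure above 3 N pushes it back
- pad (a joint): how far the pad's stem (12 mm diameter) has sunk into its sleeve (20 mm diameter) at the rod's end, in m: 0 free, 0.012 spring solid; spring 1500 N/m, so its value tells the clamping force (0.005 = 7.5 N); the dark ring round the stem meets the sleeve's mouth at about 0.005
- pad_face (a point): centre of the front of the round rubber pad (32 mm diameter) that faces the caddy, 55 mm above the worktop
- caddy: dark wooden box standing loose on the board between end jaw and pad, 110 (x) x 90 (y) x 60 mm high without the lid, about 0.9 kg; origin: centre of its underside, on the board; its axes are about those of the clamp; the pad meets the side at its y = +45 mm. It stands within 2 mm of the end jaw
- lid_hinge (a point): middle of the lid's hinge line, at caddy x = +58 mm, z = 60 mm; the hinge line runs along caddy y
- lid_front (a point): middle of the lid's front edge, on its upper face, 112 mm from the hinge line and 12 mm above the lid's underside; the lid is 116 x 92 x 12 mm, with a brass tongue at the front edge
- caddy_lid (a joint): lid angle in rad: 0 shut, 0.35 to 0.7 at the start; it stays where it is left. A spring catch at the front resists from about 0.045 rad (about 5 to 7 N at the front edge, 8 to 11 N at 75 mm from the hinge) and has snapped when the lid reads under 0.02. Shut, its upper face is 91 mm above the worktop (93 mm on the raised middle panel)
- salt_pot: turned wooden salt pot, 89 mm diameter, 81 mm high, standing behind the board; bystander; origin at its underside
- tin: round tea tin, 58 mm diameter, 72 mm high, beyond the end-jaw end of the board; bystander; origin at its underside
- lemon: lemon about 71 x 53 x 51 mm, beyond the handle end of the board; bystander; origin at its underside
Not all that is in view belongs to the job. Leave any turquoise look-alike of the caddy alone.

How it is judged:
By the outcome, as a careful person would: the job done as asked, in the order asked, and still so for the second after the job is handed in, while the arm keeps its last pose, push and grip.
It also fails if it takes over 72 s, if anything falls off the work surface, if the arm or the gripper's body presses on something with over 40 N, if the wrist force passes 120 N, or if a joint passes its speed limit or range.

## Working session

There is one attempt and no reset: what is moved stays moved. The work goes in short steps, Python scripts to look and compute and a tool call to move; the robot and the scene stay as the last step left them, time stands still between calls to the robot, and variables do not carry over. Pictures are saved under pics/ and viewed, at most 10 in all, crops included, and the job is handed in when it is done.

Besides the shell and the picture viewer there is one more tool, called in YAML: its name, and indented under it one key for each argument. move_arm: Moves the arm, as the interface text tells. Its arguments: {"type":"object","properties":{"series":{"type":"array","items":{"type":"number"}},"grip_force":{"type":"number"}},"required":["series"]}

```bash
mkdir -p pics; cat > h.py <<'E'
import numpy as np,cv2
from station import status,imaging,order
def snap(n,f=None):
    s=imaging.snapshot(n)
    if f: cv2.imwrite('pics/'+f,s['image'][:,:,::-1])
    return s
def ray(s,u,v):
    R=np.array(s['R']);t=np.array(s['t'])
    d=R.T@np.array([(u-s['cx'])/s['fx'],(v-s['cy'])/s['fy'],1]);return -R.T@t,d
def onz(s,u,v,z):
    o,d=ray(s,u,v);return o+d*(z-o[2])/d[2]
def proj(s,X):
    c=np.array(s['R'])@np.array(X)+np.array(s['t']);return np.array([s['fx']*c[0]/c[2]+s['cx'],s['fy']*c[1]/c[2]+s['cy']])
def tri(s1,p1,s2,p2):
    o1,d1=ray(s1,*p1);o2,d2=ray(s2,*p2)
    a=np.linalg.lstsq(np.c_[d1,-d2],o2-o1,rcond=None)[0]
    A=o1+d1*a[0];B=o2+d2*a[1];return (A+B)/2,np.linalg.norm(A-B)
E
python3 - <<'E'
from h import *
a=snap('top','t1.png');b=snap('side','s1.png')
o=status.get_obs();print({k:np.round(o[k],3) for k in o})
for s in(a,b):print(s['fx'],np.round(ray(s,280,210),3))
E
```

```text
{'time_s': np.float64(0.1), 'joints': array([67.   , 19.069, -3.706, 83.7  ,  1.237, 77.343, -5.071]), 'dq': array([-0.04 , -0.113, -0.041, -0.105,  0.017, -0.088,  0.082]), 'effort': array([ 2.0000e-03, -6.2454e+01,  2.5000e-02, -3.9071e+01, -6.1000e-02,
        3.7000e-02,  0.0000e+00]), 'tool_pos': array([ 0.231, -0.58 ,  0.202]), 'ee_rot': array([-1.79928e+02,  3.00000e-03,  2.17050e+01]), 'ft_force': array([0.356, 0.297, 0.614]), 'ft_torque': array([0.025, 0.011, 0.021]), 'grasp_force': np.float64(0.0), 'opening': np.float64(0.087)}
431.3232474519982 [[ 0.48   0.085  1.35 ]
 [ 0.036 -0.006 -0.999]]
494.9887937111122 [[ 0.623  0.883  1.4  ]
 [-0.048 -0.522 -0.851]]
```

View pics/t1.png

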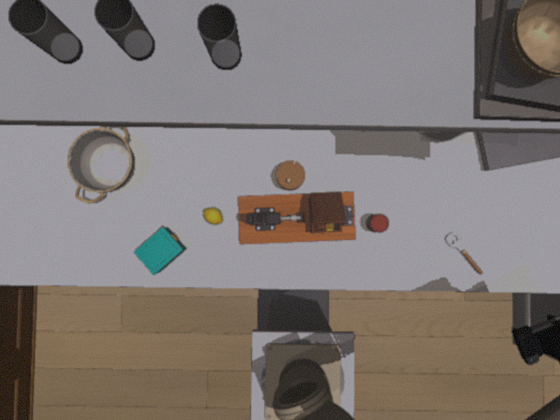

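View pics/s1.png

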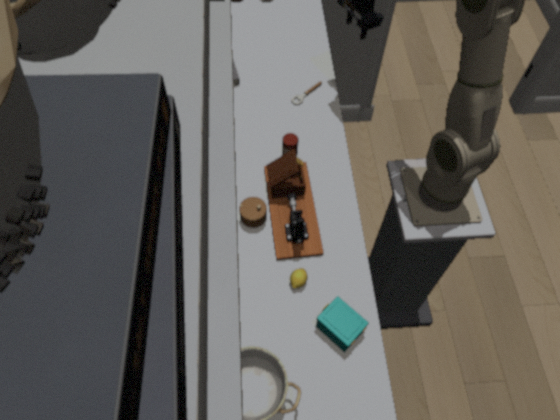

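The top view shows the board at about (237-355, 192-243). The handle is on the left at (262, 218), which is world +y. The caddy is at (327, 213) with its hinge on the far side. The side view shows the board at about (268-320, 165-257).

```bash
python3 - <<'E'
from h import *
a=snap('top');b=snap('side')
im=a['image'];hsv=cv2.cvtColor(im,cv2.COLOR_RGB2HSV)
print(hsv[200,248],hsv[238,290],hsv[205,325],im[238,290])
m=cv2.inRange(hsv,(4,150,110),(14,255,255));m[:180]=0;m[255:]=0;m[:,:230]=0;m[:,365:]=0
c=max(cv2.findContours(cv2.morphologyEx(m,cv2.MORPH_CLOSE,np.ones((5,5))),0,2)[0],key=cv2.contourArea)
P=np.array([onz(a,u,v,.018)[:2] for u,v in cv2.convexHull(c)[:,0].astype(float)])
r=cv2.minAreaRect((P*1000).astype(np.float32));print(r)
A=cv2.resize(im[180:255,225:400],None,fx=4.5,fy=4.5,interpolation=cv2.INTER_CUBIC)
B=cv2.resize(b['image'][125:265,235:345],None,fx=4.2,fy=4.2,interpolation=cv2.INTER_CUBIC)
cv2.imwrite('pics/t2.png',np.clip(A[:,:,::-1]*1.6,0,255));cv2.imwrite('pics/s2.png',np.clip(B[:,:,::-1]*1.6,0,255))
E
```

```text
[ 11 143 137] [ 11 154 142] [10 94 73] [142  88  56]
((464.25115966796875, 23.301986694335938), (63.06383514404297, 351.1915588378906), 2.2180492877960205)[ WARN:0@1.809] global loadsave.cpp:1063 imwrite_ Unsupported depth image for selected encoder is fallbacked to CV_8U.
```

View pics/t2.png

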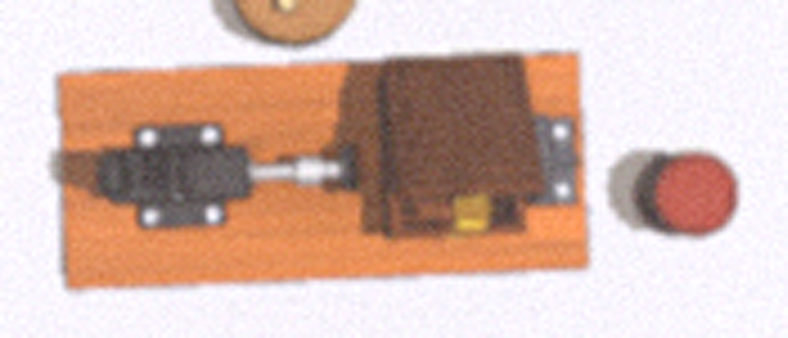

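View pics/s2.png

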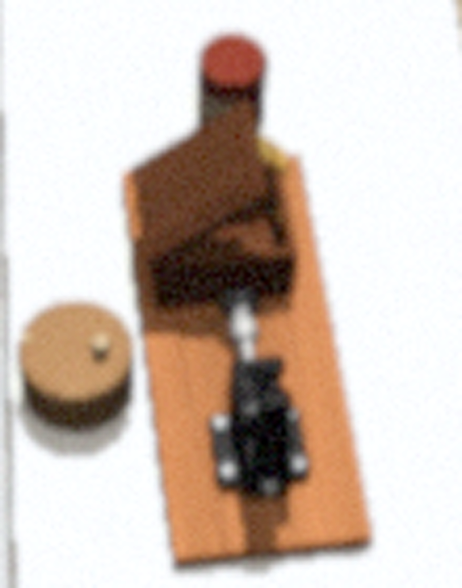

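The top crop shows the board corners at about (58,75), (578,52), (588,265) and (67,290) in crop pixels. The lid is raised, with its brass tongue at (472,212), and the pad is a few cm from the caddy.

```bash
cat >> h.py <<'E'
def frame():
    a=snap('top');hsv=cv2.cvtColor(a['image'],cv2.COLOR_RGB2HSV)
    m=cv2.inRange(hsv,(4,105,100),(16,255,255));m[:188]=0;m[250:]=0;m[:,:230]=0;m[:,362:]=0
    m=cv2.morphologyEx(m,cv2.MORPH_CLOSE,np.ones((5,5)))
    c=max(cv2.findContours(m,0,2)[0],key=cv2.contourArea)
    P=np.array([onz(a,u,v,.018)[:2] for u,v in cv2.convexHull(c)[:,0].astype(float)])
    return a,cv2.minAreaRect((P*1000).astype(np.float32))
E
python3 - <<'E'
from h import *
a,r=frame();print(r)
Q=np.array([onz(a,(x+.5)/4.5-.5+225,(y+.5)/4.5-.5+180,.018)[:2] for x,y in [(58,75),(578,52),(588,265),(67,290)]])
print(np.round(Q*1000),np.round(Q.mean(0)*1000,1),np.linalg.norm(Q[0]-Q[1]),np.linalg.norm(Q[0]-Q[3]))
d=Q[0]-Q[1]+Q[3]-Q[2];print('yaw',np.degrees(np.arctan2(-d[0],d[1])))
def T(x,y,z):return onz(a,(x+.5)/4.5-.5+225,(y+.5)/4.5-.5+180,z)
# screws in foot of body ~ z .022 ; handle top z .167
print('screws',[np.round(T(x,y,.024)*1000) for x,y in[(147,137),(210,135),(149,215),(213,213),(561,131),(562,190)]])
# lid hinge edge and front edge of lid by z guess, pad
print('pad centre',np.round(T(347,166,.055)*1000))
E
```

```text
((505.685546875, 25.948715209960938), (145.50637817382812, 355.88323974609375), 3.249091863632202)
[[ 568.  209.]
 [ 590. -149.]
 [ 444. -157.]
 [ 421.  200.]] [505.8  25.6] 0.3581870311179384 0.14760019688898346
yaw 3.557380587741362
screws [array([527., 147.,  24.]), array([529., 103.,  24.]), array([473., 144.,  24.]), array([475., 101.,  24.]), array([ 535., -137.,   24.]), array([ 495., -138.,   24.])]
pad centre [508.  11.  55.]
```

move_arm:
  series: [-1, 10, -10, -40, 3, -1, 40, -35, -60, 8, -1, 70, -65, -60, 13, -1, 100, -95, -60, 18.3, -1, 130, -120, -60, 18.3, -1, 160, -147, -60, 18.3, -1, 185, -170, -60, 18.3, -1, 210, -193, -60, 18.3]
  grip_force: 20

```text
time_s: 0.92
tool_pos: [0.3555, -0.3217, 0.2626]
ee_rot: [180.0, -0.0, 3.5]
ft_force: [0.5, -0.1, 0.0]
opening: 0.0415
grasp_force: 0.0
```

move_arm:
  series: [-1, 18, -34, 0, 0, -1, 37, -68, 0, 0, -1, 56, -102, 0, 0, -1, 75, -136, 0, 0, -1, 94, -170, 0, 0, -1, 112, -204, 0, 0, -1, 128, -234, 0, 0, -1, 141, -256, 0, 0]

```text
time_s: 1.58
tool_pos: [0.4811, -0.0564, 0.2627]
ee_rot: [-180.0, -0.0, 3.6]
ft_force: [0.5, -0.5, -0.0]
opening: 0.0009
grasp_force: 0.0
```

```bash
python3 - <<'E'
from h import *
b=snap('side');o=status.get_obs();print(o['tool_pos'],o['ee_rot'],o['opening'])
B=cv2.resize(b['image'][105:245,225:345],None,fx=4.2,fy=4.2,interpolation=cv2.INTER_CUBIC)
cv2.imwrite('pics/s3.png',np.clip(B[:,:,::-1]*1.6,0,255).astype(np.uint8))
E
```

```text
[ 0.48251322 -0.05223232  0.26265129] [-1.79896194e+02 -9.00419244e-02  3.82703218e+00] 0.0003849029217050683
```

View pics/s3.png

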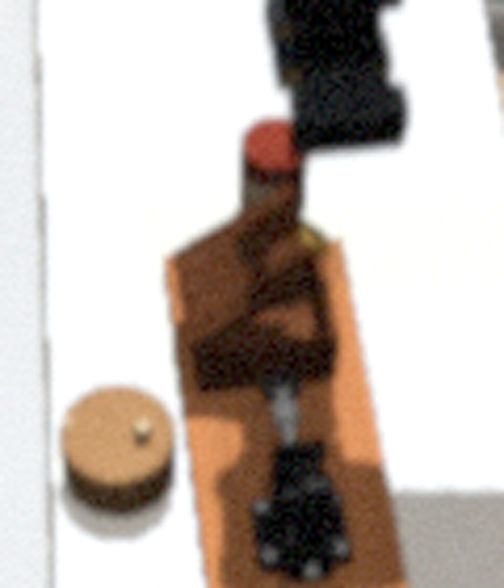

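The caddy lid stands open at about (265,270) in the side crop. The gripper is above it at (340,90) and clear of everything. I'm lowering it now.

move_arm:
  series: [-1, 0, 3, 20, 0, -1, 0, 3, 40, 0, -1, 0, 3, 60, 0, -1, 0, 3, 80, 0, -1, 0, 3, 95, 0, -1, 0, 3, 110, 0, -1, 0, 3, 120, 0, -1, 0, 3, 130, 0]

```text
time_s: 2.3
tool_pos: [0.4793, -0.0632, 0.1319]
ee_rot: [180.0, 0.2, 3.4]
ft_force: [-9.2, -1.2, 8.9]
opening: 0.0003
grasp_force: 7.5
```

move_arm:
  series: [-1, 0, 0, 6, 0, -1, 0, 0, 12, 0, -1, 0, 0, 18, 0, -1, 0, 0, 22, 0, -1, 0, 0, 25, 0, -1, 0, 0, 27, 0]

```text
time_s: 2.8
tool_pos: [0.479, -0.0632, 0.105]
ee_rot: [180.0, 0.2, 3.4]
ft_force: [-9.9, -1.5, 7.4]
opening: 0.0004
grasp_force: 7.5
```

move_arm:
  series: [-1, 0, 0, -10, 0, -1, 0, 0, -40, 0, -1, -30, 0, -80, 0, -1, -70, 0, -110, 0, -1, -110, 0, -110, 0, -1, -130, 0, -110, 0, -1, -130, 0, -110, 0]

```text
time_s: 3.38
tool_pos: [0.3477, -0.0714, 0.2174]
ee_rot: [179.8, -0.2, 3.3]
ft_force: [1.3, -0.6, -1.1]
opening: 0.0003
grasp_force: 0.0
```

```bash
python3 - <<'E'
from h import *
a=snap('top');b=snap('side');o=status.get_obs();print(o['tool_pos'],o['ft_force'])
A=cv2.resize(a['image'][180:255,225:375],None,fx=5,fy=5,interpolation=cv2.INTER_CUBIC)
B=cv2.resize(b['image'][155:205,255:325],None,fx=5,fy=5,interpolation=cv2.INTER_CUBIC)
C=np.zeros((630,750,3),np.uint8);C[:375]=A;C[375:625,:350]=B
cv2.imwrite('pics/c4.png',np.clip(C[:600,:,::-1]*1.7,0,255).astype(np.uint8))
E
```

```text
[ 0.35105229 -0.07095241  0.21677839] [ 0.25525771 -0.36683901 -0.12133367]
```

View pics/c4.png

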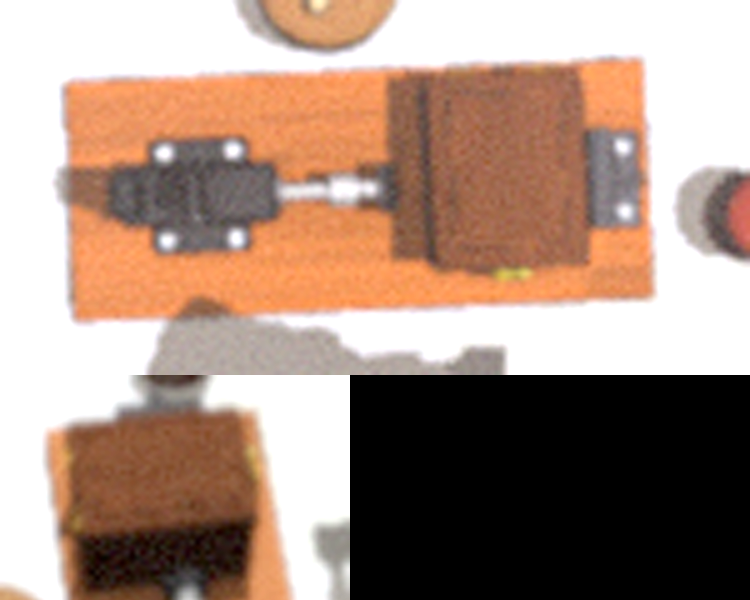

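The lid is now nearly shut, with top-crop corners at about (428,75), (580,67), (587,263) and (436,270). The tongue is at (513,273).

```bash
python3 - <<'E'
from h import *
a=snap('top')
T=lambda x,y,z:onz(a,(x+.5)/5-.5+225,(y+.5)/5-.5+180,z)[:2]
Q=np.array([T(x,y,.091) for x,y in[(428,75),(580,67),(587,263),(436,270)]])
d=Q[0]-Q[1]+Q[3]-Q[2];print(np.round(Q*1000),Q.mean(0),np.degrees(np.arctan2(-d[0],d[1])))
th=np.radians(3.4);R=np.array([[np.cos(th),-np.sin(th)],[np.sin(th),np.cos(th)]])
print('lid centre in clamp',R.T@(Q.mean(0)-[.506,.026]))
print('pad',R.T@(T(388,187,.055)-[.506,.026]),'caddy side edge bottom x', R.T@(T(432,187,.091)-[.506,.026]))
E
```

```text
[[ 572.  -11.]
 [ 578. -100.]
 [ 464. -105.]
 [ 458.  -17.]] [ 0.517887   -0.05793703] 3.7546420040670467
lid centre in clamp [ 0.00688808 -0.08449426]
pad [-0.00022401 -0.01619883] caddy side edge bottom x [-0.00194844 -0.03975045]
```

move_arm:
  series: [-1, 35, 0, 0, 0, -1, 70, 0, 0, 0, -1, 100, 0, 30, 0, -1, 119, 0, 60, 0, -1, 119, 0, 85, 0, -1, 119, 0, 97, 0, -1, 119, 0, 104, 0, -1, 119, 0, 107, 0]

```text
time_s: 4.2
tool_pos: [0.4698, -0.0628, 0.1071]
ee_rot: [-179.9, 0.1, 3.4]
ft_force: [-0.1, -0.7, -0.3]
opening: 0.0004
grasp_force: 0.0
```

move_arm:
  series: [-1, 0, 0, 3, 0, -1, 0, 0, 6, 0, -1, 0, 0, 8, 0, -1, 0, 0, 10, 0, -1, 0, 0, 10, 0]

```text
time_s: 4.62
tool_pos: [0.4697, -0.0636, 0.0986]
ee_rot: [180.0, -0.0, 3.4]
ft_force: [0.2, -0.9, -0.9]
opening: 0.0007
grasp_force: 0.0
```

move_arm:
  series: [-1, 0, 0, 1, 0, -1, 0, 0, 2, 0, -1, 0, 0, 2, 0]

```text
time_s: 4.87
tool_pos: [0.4696, -0.0635, 0.0964]
ee_rot: [180.0, -0.0, 3.4]
ft_force: [0.1, 0.1, -1.1]
opening: 0.0008
grasp_force: 0.0
```

move_arm:
  series: [-1, 0, 0, 1, 0, -1, 0, 0, 2, 0, -1, 0, 0, 2, 0]

```text
time_s: 5.12
tool_pos: [0.4695, -0.0635, 0.0943]
ee_rot: [180.0, 0.0, 3.4]
ft_force: [0.5, -0.2, 0.2]
opening: 0.0003
grasp_force: 0.0
```

```bash
python3 - <<'E'
from h import *
b=snap('side');o=status.get_obs();print(o['tool_pos'],o['ft_force'])
print('tip',proj(b,o['tool_pos']-[0,0,.008]), 'tcp',proj(b,o['tool_pos']), 'body', proj(b,o['tool_pos']+[0,0,.062]))
B=cv2.resize(b['image'][130:230,240:330],None,fx=6,fy=6,interpolation=cv2.INTER_CUBIC)
cv2.imwrite('pics/s5.png',np.clip(B[:,:,::-1]*1.8,0,255).astype(np.uint8))
E
```

```text
[ 0.46955694 -0.06345449  0.09434762] [ 0.35191184 -0.55630392 -0.36663219]
tip [301.2491835  172.17084721] tcp [301.3702498  170.72407374] body [302.34431619 159.08372962]
```

View pics/s5.png

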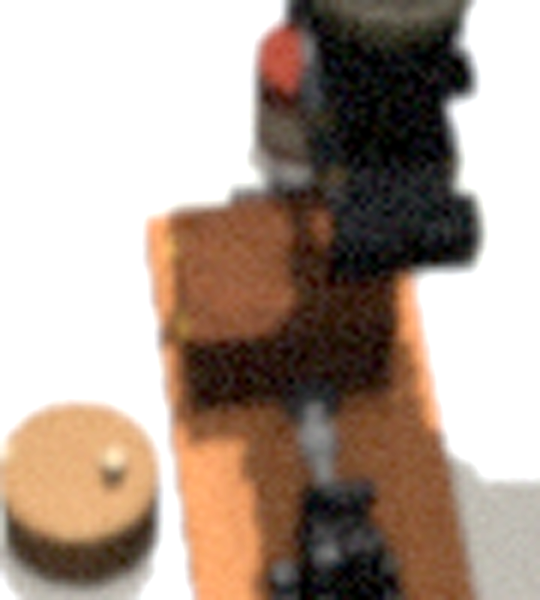

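The side crop shows the gripper body at about (400,200) hiding the tips. The lid looks flat, with its hinge edge at (178,260). There is still no contact force, so I'll go down a little more.

move_arm:
  series: [-1, 0, 0, 1, 0, -1, 0, 0, 2, 0, -1, 0, 0, 3, 0, -1, 0, 0, 3, 0]

```text
time_s: 5.5
tool_pos: [0.4695, -0.0634, 0.0912]
ee_rot: [-180.0, 0.0, 3.4]
ft_force: [-0.5, -0.6, 1.3]
opening: 0.0004
grasp_force: 0.0
```

move_arm:
  series: [-1, 0, 0, -15, 0, -1, 0, 0, -50, 0, -1, -30, 0, -85, 0, -1, -70, 0, -120, 0, -1, -110, 0, -120, 0, -1, -130, 0, -120, 0, -1, -130, 0, -120, 0]

```text
time_s: 6.08
tool_pos: [0.3364, -0.0721, 0.2125]
ee_rot: [179.8, -0.1, 3.3]
ft_force: [1.6, -0.4, 0.5]
opening: 0.0004
grasp_force: 0.0
```

```bash
python3 - <<'E'
from h import *
a=snap('top');b=snap('side');o=status.get_obs();print(o['tool_pos'],o['ft_force'])
A=cv2.resize(a['image'][185:250,295:365],None,fx=6,fy=6,interpolation=cv2.INTER_CUBIC)
B=cv2.resize(b['image'][150:210,260:325],None,fx=6,fy=6,interpolation=cv2.INTER_CUBIC)
C=np.zeros((390,800,3),np.uint8);C[:390,:420]=A;C[:360,:390][:, :0];C[:360,420:800]=B[:,:380]
cv2.imwrite('pics/c6.png',np.clip(C[:,:,::-1]*1.9,0,255).astype(np.uint8))
for X in [(.4695,-.0634,.091),(.460,-.0634,.091),(.479,-.0634,.091)]:
  print((proj(a,X)-[295,185]+.5)*6-.5,(proj(b,X)-[260,150]+.5)*6-.5+[420,0])
E
```

```text
[ 0.33967963 -0.07154411  0.21200431] [ 0.0589482  -0.38005194  0.40710911]
[199.47374139 272.03203277] [670.53026448 130.56158915]
[199.24772822 291.59344531] [687.9085072 129.696014 ]
[199.69962293 252.48201162] [653.14289598 131.42761884]
```

View pics/c6.png

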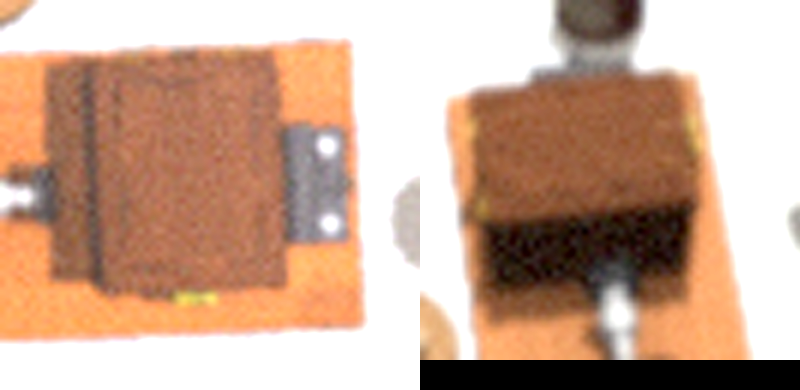

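The top half shows the lid at rows 52-292, with my press point projecting inside it at (199,272). The side half shows lid corners at about (470,92), (478,222), (690,203) and (685,75). I'll triangulate those to get the lid height.

```bash
python3 - <<'E'
from h import *
a=snap('top');b=snap('side')
ta=lambda x,y:((x+.5)/6-.5+295,(y+.5)/6-.5+185)
tb=lambda x,y:((x-420+.5)/6-.5+260,(y+.5)/6-.5+150)
for n,p,q in [('hinge+y',(91,58),(478,220)),('hinge-y',(277,50),(470,92)),('front-y',(286,283),(685,75)),('front+y',(100,292),(691,203)),('board far R',(348,42),(450,100)),('board R near',(363,325),(694,75))]:
  X,e=tri(a,ta(*p),b,tb(*q));print(n,np.round(X*1000,1),round(e*1000,1))
for X in [(.576,-.01,.091),(.46,-.01,.091),(.46,-.01,.103)]: print((proj(b,X)-[260,150]+.5)*6-.5+[420,0])
E
```

```text
hinge+y [575.2  -9.6  92.3] 4.8
hinge-y [ 577.7 -100.6   85.4] 2.1
front-y [ 461.  -105.7   85.1] 7.6
front+y [460.9 -15.6  89.7] 3.9
board far R [ 587.5 -147.4   16.2] 2.8
board R near [ 443.1 -156.9   15.5] 0.4
[480.92511246 221.50613553]
[697.47911948 210.45426015]
[698.77059954 197.62960748]
```

move_arm:
  series: [-1, 35, 0, 0, 0, -1, 70, 0, 0, 0, -1, 105, 0, 30, 0, -1, 130, 0, 60, 0, -1, 138, 0, 85, 0, -1, 138, 0, 105, 0, -1, 138, 0, 112, 0, -1, 138, 0, 112, 0]

```text
time_s: 6.95
tool_pos: [0.4767, -0.0622, 0.0972]
ee_rot: [-179.8, 0.2, 3.4]
ft_force: [-1.0, 0.0, -0.7]
opening: 0.0005
grasp_force: 0.0
```

move_arm:
  series: [-1, 0, 0, 3, 0, -1, 0, 0, 6, 0, -1, 0, 0, 6, 0]

```text
time_s: 7.2
tool_pos: [0.4781, -0.0632, 0.0942]
ee_rot: [180.0, -0.1, 3.4]
ft_force: [-0.3, 0.3, 0.1]
opening: 0.0003
grasp_force: 0.0
```

move_arm:
  series: [-1, 0, 0, 2, 0, -1, 0, 0, 4, 0, -1, 0, 0, 4, 0]

```text
time_s: 7.45
tool_pos: [0.4776, -0.0631, 0.0895]
ee_rot: [180.0, -0.0, 3.4]
ft_force: [0.3, 0.3, 0.5]
opening: 0.0003
grasp_force: 0.0
```

move_arm:
  series: [-1, 0, 0, 2, 0, -1, 0, 0, 4, 0, -1, 0, 0, 4, 0]

```text
time_s: 7.7
tool_pos: [0.4774, -0.063, 0.0851]
ee_rot: [-180.0, 0.0, 3.4]
ft_force: [0.4, 0.2, -0.9]
opening: 0.0001
grasp_force: 0.0
```

```bash
python3 - <<'E'
from h import *
o=status.get_obs();print(o['tool_pos'],o['ft_force'],o['effort'],o['joints'])
E
```

```text
[ 0.47741956 -0.06299286  0.08508458] [ 0.39006929  0.1616214  -0.93611693] [-5.98523836e-02 -4.13727307e+01 -3.55889775e+00 -3.49585748e+01
  1.90265063e-02 -1.93195939e-01 -3.54515214e-02] [ 35.83062827  10.13322167 -36.19250717 111.33356529   6.84558086
  60.6562692  -89.89814616]
```

```bash
python3 - <<'E'
from h import *
a=snap('top');b=snap('side');o=status.get_obs();p=o['tool_pos']
def crop(s,r,c,n,f=5):
  im=np.clip(cv2.resize(s['image'][r:r+n,c:c+80],None,fx=f,fy=f,interpolation=cv2.INTER_CUBIC)*2.2,0,255).astype(np.uint8)[:,:,::-1].copy()
  for X,col in [(p-[0,0,.008],(0,0,255)),(p+[.0,.095,.062],(0,255,0)),(p+[.0375,.095,.062],(0,255,0)),(p+[-.0375,.095,.062],(0,255,0)),(p+[0,-.095,.062],(255,255,0)),(p+[0,0,.12],(255,0,255))]:
    q=(proj(s,X)-[c,r]+.5)*f-.5;cv2.circle(im,tuple(int(v) for v in q),3,col,-1)
  return im
cv2.imwrite('pics/c7.png',np.hstack([crop(a,180,290,110),crop(b,110,250,110)]))
E
```

```text
(no output)
```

View pics/c7.png

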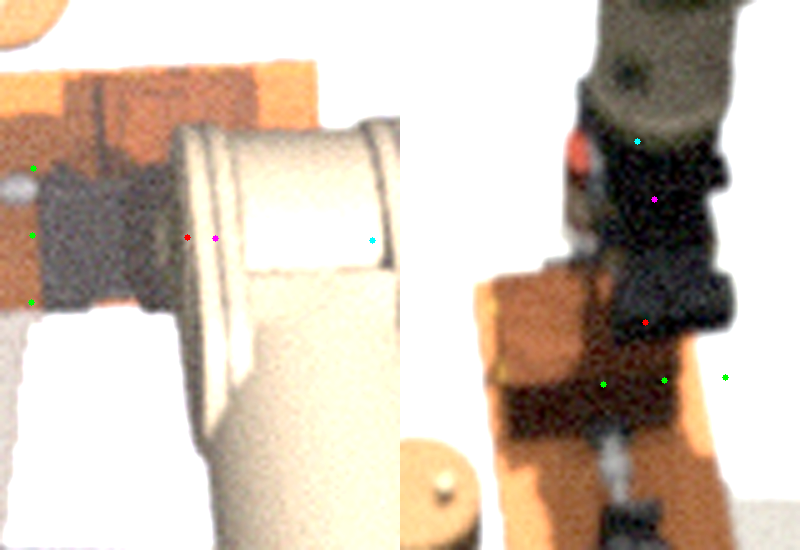

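Red marks the tip, which is hidden just under the gripper body at side crop (645,322). The lid lies flat. I'll probe nearer the hinge, on the raised panel.

move_arm:
  series: [-1, 0, 0, -15, 0, -1, 0, 0, -30, 0, -1, 12, 0, -35, 0, -1, 25, 0, -35, 0, -1, 25, 0, -25, 0, -1, 25, 0, -18, 0, -1, 25, 0, -18, 0]

```text
time_s: 8.38
tool_pos: [0.5006, -0.0614, 0.101]
ee_rot: [-179.9, 0.2, 3.4]
ft_force: [-1.1, 0.2, -0.3]
opening: 0.0005
grasp_force: 0.0
```

move_arm:
  series: [-1, 0, 0, 2, 0, -1, 0, 0, 4, 0, -1, 0, 0, 4, 0]

```text
time_s: 8.63
tool_pos: [0.5021, -0.0616, 0.0991]
ee_rot: [180.0, 0.0, 3.4]
ft_force: [-0.3, 0.9, -0.7]
opening: 0.0007
grasp_force: 0.0
```

move_arm:
  series: [-1, 0, 0, 2, 0, -1, 0, 0, 4, 0, -1, 0, 0, 4, 0]

```text
time_s: 8.88
tool_pos: [0.5024, -0.0615, 0.0952]
ee_rot: [180.0, 0.0, 3.4]
ft_force: [-0.3, 0.3, 0.4]
opening: 0.0004
grasp_force: 0.0
```

move_arm:
  series: [-1, 0, 0, 2, 0, -1, 0, 0, 4, 0, -1, 0, 0, 4, 0]

```text
time_s: 9.13
tool_pos: [0.5024, -0.0615, 0.0911]
ee_rot: [-180.0, 0.0, 3.4]
ft_force: [-0.1, -0.3, -0.3]
opening: 0.0002
grasp_force: 0.0
```

move_arm:
  series: [-1, 0, 0, 1, 0, -1, 0, 0, 2, 0, -1, 0, 0, 2, 0]

```text
time_s: 9.38
tool_pos: [0.5025, -0.0615, 0.0893]
ee_rot: [180.0, 0.0, 3.4]
ft_force: [-0.6, -0.3, -0.3]
opening: 0.0009
grasp_force: 0.0
```

move_arm:
  series: [-1, 0, 0, 1, 0, -1, 0, 0, 1, 0]

```text
time_s: 9.55
tool_pos: [0.5025, -0.0615, 0.0883]
ee_rot: [180.0, 0.0, 3.4]
ft_force: [-0.4, 0.4, -0.4]
opening: 0.0006
grasp_force: 0.0
```

```bash
python3 - <<'E'
from h import *
# initial lid angle and lid state from saved first images
a=snap('top');b=snap('side');o=status.get_obs();print(o['ft_force'],o['tool_pos'])
T=lambda x,y,z:onz(a,(x+.5)/4.5-.5+225,(y+.5)/4.5-.5+180,z)
for th in (.35,.45,.55,.65): 
  z=.078+.112*np.sin(th)+.012*np.cos(th);print(th,round(z,3),np.round(T(545,188,z),3),'hinge x', round(T(545,188,z)[0]+.112*np.cos(th)-.012*np.sin(th),3))
print(T(520,55,.091),T(385,60,.091))
E
```

```text
[-0.24223516 -0.77989528  0.32516103] [ 0.50255767 -0.06150265  0.08843362]
0.35 0.128 [ 0.495 -0.11   0.128] hinge x 0.596
0.45 0.138 [ 0.495 -0.108  0.138] hinge x 0.59
0.55 0.147 [ 0.495 -0.107  0.147] hinge x 0.584
0.65 0.155 [ 0.494 -0.105  0.155] hinge x 0.576
[ 0.58146517 -0.09824819  0.091     ] [ 0.57677629 -0.01043591  0.091     ]
```

move_arm:
  series: [-1, 0, 0, 1, 0, -1, 0, 0, 2, 0, -1, 0, 0, 2, 0]

```text
time_s: 9.9
tool_pos: [0.5025, -0.0615, 0.0862]
ee_rot: [180.0, 0.0, 3.4]
ft_force: [-0.2, -0.2, -1.0]
opening: 0.0005
grasp_force: 0.0
```

move_arm:
  series: [-1, 0, 0, 1, 0, -1, 0, 0, 2, 0, -1, 0, 0, 2, 0]

```text
time_s: 10.15
tool_pos: [0.5025, -0.0615, 0.0842]
ee_rot: [180.0, 0.0, 3.4]
ft_force: [-1.3, 0.9, 0.2]
opening: 0.0003
grasp_force: 0.0
```

move_arm:
  series: [-1, 0, 0, -30, 0, -1, 0, 0, -65, 0, -1, 0, 0, -100, 0, -1, -10, 35, -116, 0, -1, -20, 75, -116, 0, -1, -30, 115, -116, 0, -1, -40, 155, -116, 0, -1, -50, 195, -116, 0]

```text
time_s: 10.82
tool_pos: [0.4636, -0.261, 0.2008]
ee_rot: [179.9, -0.0, 3.4]
ft_force: [0.1, 0.3, -0.1]
opening: 0.0003
grasp_force: 0.0
```

move_arm:
  series: [-1, 0, 35, 0, 0, -1, 0, 70, 0, 0, -1, 0, 105, 0, 0, -1, 0, 105, 0, 0, -1, 0, 105, 0, 0]

```text
time_s: 11.23
tool_pos: [0.4696, -0.3659, 0.1996]
ee_rot: [-180.0, 0.0, 3.2]
ft_force: [-0.3, 0.4, -0.1]
opening: 0.0005
grasp_force: 0.0
```

```bash
python3 - <<'E'
from h import *
a=snap('top','t8.png');b=snap('side','s8.png');o=status.get_obs();p=o['tool_pos'];print(p,o['opening'])
c=proj(b,p-[0,0,.008]);print('tip px',c,'body',proj(b,p+[0,0,.062]),proj(b,p+[0,.095,.062]))
g=b['image'].max(2);r0,c0=int(c[1])-45,int(c[0])-30
for r in range(r0,r0+75,1): print(r,''.join('#' if v<45 else '+' if v<90 else '.' for v in g[r,c0:c0+60]))
print(c0)
E
```

```text
[ 0.47079475 -0.3630283   0.20028972] 0.0004843958715477961
tip px [294.27194785  82.66937615] body [295.06680722  66.8446115 ] [297.63494058  87.66299581]
37 .................+##########################+...............
38 ..................##########################+...............
39 ..................##########################+...............
40 ..................###########################+..............
41 ..................###########################+..............
42 ..................###########################+..............
43 ..................++##########################..............
44 ...................+++########################..............
45 ....................+++######################+..............
46 ....................++++##################+++...............
47 ....................+++##################++.................
48 ....................+++##################+..................
49 ....................+####################+..................
50 ...................++####################+..................
51 ...................++####################+...
[... 3171 characters left out ...]
..............................................
102 ............................................................
103 ............................................................
104 ............................................................
105 ............................................................
106 ............................................................
107 ............................................................
108 ............................................................
109 ............................................................
110 ............................................................
111 ............................................................
264
```

```bash
python3 - <<'E'
from h import *
a=cv2.imread('pics/t8.png');b=cv2.imread('pics/s8.png')
f=lambda im,r,c:np.clip(cv2.resize(im[r:r+85,c:c+66],None,fx=6,fy=6,interpolation=cv2.INTER_CUBIC).astype(int)*1.0,0,255).astype(np.uint8)
s=snap('top');p=status.get_obs()['tool_pos'];print(proj(s,p))
u=f(b,20,262);v=f(a,185,375)
cv2.imwrite('pics/c9.png',np.hstack([u,v]))
E
```

```text
[444.83503362 231.59827881]
```

View pics/c9.png

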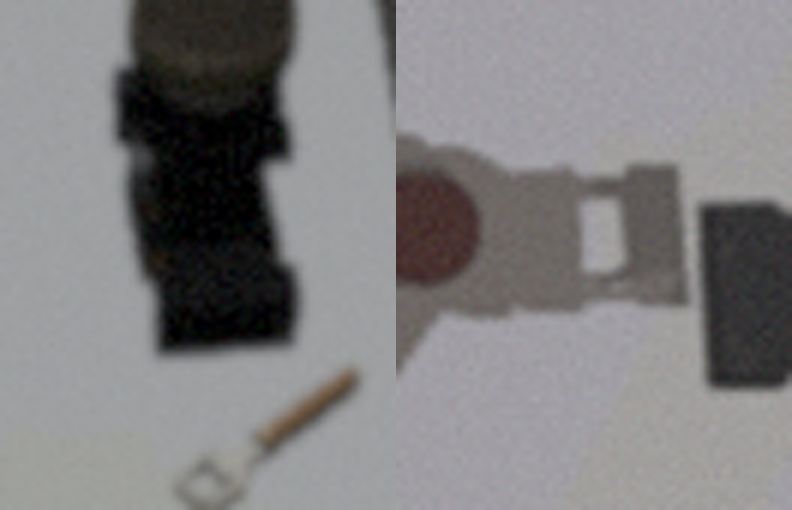

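The left half shows the gripper body ending at about row 350 with no fingertip visible. I predicted the tip at (194,376), so it stands higher than I assumed when shut. I'll open the fingers to see them.

move_arm:
  series: [1, 0, 0, 0, 0, 1, 0, 0, 0, 0, 1, 0, 0, 0, 0, 1, 0, 0, 0, 0, 1, 0, 0, 0, 0, 1, 0, 0, 0, 0, 1, 0, 0, 0, 0, 1, 0, 0, 0, 0]

```text
time_s: 12.05
tool_pos: [0.4705, -0.3639, 0.2005]
ee_rot: [180.0, -0.0, 3.4]
ft_force: [-0.6, 0.4, 0.4]
opening: 0.046
grasp_force: 0.0
```

```bash
python3 - <<'E'
from h import *
b=snap('side');o=status.get_obs();p=o['tool_pos'];print(p,o['opening'])
for y in(.044,.058):print('tip',y,proj(b,p+[0,y,-.008]),proj(b,p+[0,y,.01]))
g=b['image'].max(2)
for r in range(60,102): print(r,''.join('#' if v<45 else '+' if v<100 else '.' for v in g[r,264:324]))
E
```

```text
[ 0.47044307 -0.36398279  0.20044709] 0.04963151779493473
tip 0.044 [295.47019083  91.78659492] [295.68303811  87.85523672]
tip 0.058 [295.8323208   94.81814114] [296.04949724  90.89748949]
60 ......................++++################++................
61 ......................+#####################+...............
62 ......................+#####################+...............
63 ......................+#####################++..............
64 ......................+######################++.............
65 ......................+#######################+.............
66 ......................+#######################+.............
67 ......................+#######################++............
68 ......................+########################+............
69 ......................++#######################+............
70 .......................+#######################+............
71 .......................+#######################+............
72 ........................+######################+............
73 ........................+#####################++............
74 ...........
[... 1079 characters left out ...]
............................................++............
92 ............................................+++.............
93 ...........................................++...............
94 ..........................................++................
95 ............................................................
96 ............................................................
97 ............................................................
98 ............................................................
99 ............................................................
100 ............................................................
101 ............................................................
```

move_arm:
  series: [1, 0, 0, 0, 0, 1, 0, 0, 0, 0, 1, 0, 0, 0, 0, 1, 0, 0, 0, 0, 1, 0, 0, 0, 0, 1, 0, 0, 0, 0, 1, 0, 0, 0, 0, 1, 0, 0, 0, 0]

```text
time_s: 12.77
tool_pos: [0.4705, -0.3639, 0.2005]
ee_rot: [180.0, -0.0, 3.4]
ft_force: [-0.6, -0.6, -0.5]
opening: 0.0865
grasp_force: 0.0
```

```bash
python3 - <<'E'
from h import *
a=snap('top');b=snap('side');o=status.get_obs();p=o['tool_pos'];print(p,o['opening'],np.round(o['joints'],2))
print('s3 body end pred',proj(b,np.array([.4825,-.0522,.2627])+[0,.095,.062]),'seen ~(310,138)')
for y in(-.058,-.044,.044,.058):print('tip',y,proj(b,p+[0,y,-.008]),'top',proj(a,p+[0,y,-.008]))
print('body',proj(b,p+[0,.095,.062]),'top',proj(a,p+[0,.095,.062]),proj(a,p+[-.0375,.095,.062]),proj(a,p+[.0375,.095,.062]))
g=b['image'].max(2)
for r in range(72,98): print(r,''.join('#' if v<45 else '+' if v<100 else '.' for v in g[r,270:318]))
g=a['image'].max(2)
print('top 400..470')
for r in range(205,260,1): print(r,''.join('#' if v<60 else '+' if v<110 else '.' for v in g[r,395:470]))
E
```

```text
[ 0.47049322 -0.36392952  0.20048273] 0.08672541079463948 [ 52.5   16.96 -23.51  87.7    6.86  76.77 -58.27]
s3 body end pred [304.42009061 152.6093937 ] seen ~(310,138)
tip -0.058 [292.91243966  70.48482541] top [465.71623498 232.07194546]
tip -0.044 [293.25229167  73.33034631] top [460.51134161 231.98897315]
tip 0.044 [295.4571216   91.79099773] top [427.78501891 231.46727588]
tip 0.058 [295.81920692  94.82267411] top [422.57699088 231.3842536 ]
body [297.70663803  87.41085232] top [417.28555698 231.53343558] [417.23250085 246.43875783] [417.33847217 216.66770878]
72 .................+#######################+......
73 .................+######################++......
74 .................+######################+.......
75 ..................+#####################+.......
76 ..................+###################+++.......
77 ..................+############+++++++++........
78 ..................++++++######+.................
79 ........................+#####+.................
80 ........................+#####..................
81 ........................+####+..................
82 ....
[... 4537 characters left out ...]
..................................................++........
252 .................................................................++........
253 ...................................................................+.......
254 ...................................................................+++.....
255 ....................................................................++.....
256 .....................................................................++....
257 ......................................................................++...
258 ......................................................................+++..
259 .......................................................................+++.
```

The shadow and masks show the gripper's real tips about 20-30 mm above the reported height. I'll go back and find the contact height on the lid by touch.

move_arm:
  series: [-1, 3, -37, 0, 0, -1, 6, -75, 0, 0, -1, 9, -112, 0, 0, -1, 12, -150, 0, 0, -1, 15, -188, 0, 0, -1, 18, -225, 0, 0, -1, 21, -262, 0, 0, -1, 24, -298, 0, 0]

```text
time_s: 13.53
tool_pos: [0.4765, -0.0631, 0.2007]
ee_rot: [180.0, -0.0, 3.4]
ft_force: [0.7, -0.4, -0.8]
opening: 0.0416
grasp_force: 0.0
```

move_arm:
  series: [-1, 0, -2, 20, 0, -1, 0, -2, 40, 0, -1, 0, -2, 60, 0, -1, 0, -2, 80, 0, -1, 0, -2, 100, 0, -1, 0, -2, 112, 0, -1, 0, -2, 116, 0, -1, 0, -2, 116, 0]

```text
time_s: 14.2
tool_pos: [0.4763, -0.0629, 0.084]
ee_rot: [-180.0, 0.1, 3.4]
ft_force: [0.0, 0.0, 0.0]
opening: 0.0006
grasp_force: 0.0
```

move_arm:
  series: [-1, 0, 0, 1, 0, -1, 0, 0, 2, 0, -1, 0, 0, 2, 0]

```text
time_s: 14.45
tool_pos: [0.4772, -0.0631, 0.0832]
ee_rot: [180.0, -0.1, 3.4]
ft_force: [0.3, -0.0, 0.5]
opening: 0.0002
grasp_force: 0.0
```

move_arm:
  series: [-1, 0, 0, 1, 0, -1, 0, 0, 2, 0, -1, 0, 0, 2, 0]

```text
time_s: 14.7
tool_pos: [0.4766, -0.0631, 0.0805]
ee_rot: [180.0, -0.0, 3.4]
ft_force: [-0.0, -0.2, 0.5]
opening: -0.0
grasp_force: 0.0
```

move_arm:
  series: [-1, 0, 0, 1.5, 0, -1, 0, 0, 3, 0, -1, 0, 0, 3, 0]

```text
time_s: 14.95
tool_pos: [0.4764, -0.063, 0.0771]
ee_rot: [-180.0, 0.0, 3.4]
ft_force: [0.1, 1.3, 1.2]
opening: 0.0004
grasp_force: 0.0
```

move_arm:
  series: [-1, 0, 0, 1, 0, -1, 0, 0, 2, 0, -1, 0, 0, 2, 0]

```text
time_s: 15.2
tool_pos: [0.4765, -0.063, 0.0752]
ee_rot: [-180.0, 0.0, 3.4]
ft_force: [-0.2, 0.6, 0.6]
opening: 0.0005
grasp_force: 0.0
```

move_arm:
  series: [-1, 0, 0, 1, 0, -1, 0, 0, 2, 0, -1, 0, 0, 2, 0]

```text
time_s: 15.45
tool_pos: [0.4765, -0.063, 0.0733]
ee_rot: [180.0, 0.0, 3.4]
ft_force: [0.8, 0.4, 0.2]
opening: 0.0004
grasp_force: 0.0
```

move_arm:
  series: [-1, 0, 0, 1, 0, -1, 0, 0, 2, 0, -1, 0, 0, 2, 0]

```text
time_s: 15.7
tool_pos: [0.4767, -0.0631, 0.0725]
ee_rot: [180.0, 0.0, 3.4]
ft_force: [-6.2, 0.4, 14.1]
opening: 0.0003
grasp_force: 7.0
```

move_arm:
  series: [-1, 0, 0, 1, 0, -1, 0, 0, 2, 0, -1, 0, 0, 2, 0]

```text
time_s: 15.95
tool_pos: [0.4768, -0.0631, 0.0719]
ee_rot: [179.9, 0.0, 3.4]
ft_force: [-14.8, 0.9, 33.5]
opening: 0.0005
grasp_force: 16.9
```

```bash
python3 - <<'E'
from h import *
b=snap('side');o=status.get_obs();p=o['tool_pos'];print(p,o['ft_force'])
print('tip',proj(b,p-[0,0,.008]),proj(b,p+[0,0,.022]),'lidshut corners',[np.round(proj(b,X),1) for X in[(.576,-.01,.091),(.46,-.016,.091),(.578,-.1,.091),(.462,-.106,.091)]])
g=b['image'].max(2)
for r in range(155,205): print(r,''.join(' .:-=+*#%@'[9-min(9,int(v)//18)] for v in g[r,260:325]))
E
```

```text
[ 0.47679909 -0.06316318  0.07188845] [-14.39486602   1.24454514  33.76614709]
tip [298.74461746 176.34938718] [299.15901852 170.98980274] lidshut corners [array([269.7, 186.5]), array([305.6, 183.1]), array([267.5, 164. ]), array([302.4, 160.8])]
155                     .:=+*###%%%%%%@@%@@@@@@@@@@@@@%#=:.          
156                     .:-=+*##%%%%@%@@@%@@%@@@@@@@@@%#+:.          
157                     .:-=+***#%@%%@@@@@@@@@@@@%@@@@@%*-.          
158                     ..:-++***%%@@%@@@@@@@@@@@@@@@@@%*-.          
159                    ...:-+***##@@%@@%@@@@@@@@@@%@@@@@#=:          
160                  ..::::-+####%@%@@@@@@@@@@@%@@@@@@@%#=:.         
161                 ..:-===+##%%%%%%%%%@@@@@@@@@@@@@@@%%*=:.         
162         . .......:-+++**#%%%%%@%%%@@@@%@@%@@@@@@@@@#*+:.         
163         .....::::-=+****##%%%%%%%%%%@%%%@@%@%%%%%%@%*=:.         
164      ...::------==+++++**##%%%%###%@%%@%%%%@%%@%%%%#+-..         
165     ...:-==+++++++++++++**##%%%##%%@%%%%%%@%@%%@%@%%+-:...       
166    ....:=++++++++++++++++**###%##%%%%@%%%%@%@%%%%@@#*=--:.       
167    ..::-
[... 1939 characters left out ...]
        
195       .:-=+#%%@%%%@%%%%%@%%%@%%%%%%%%%%%#####*+=-::...           
196       .:-=+##%%%%%%#%%%%%%%%@%%%##%%%#####****++-:::...          
197 ..    .:-=+*#%#%###########%%%%#*#%%%##********+=:::...          
198 ...   ..-=+*###********#####%%#***#%#*********++=-::::.          
199 ::...  .-=++**+***********###%#*+*###*********++=---::.          
200 :::.....-==++++*+++*+*******###*++*******++*+++++====-.          
201 ::::.. .:--=+++++++++**********++++*****+**++++++++++-:          
202 :::::...::-=++++++++++*********++++****+*+*++++++++++=:.         
203 :::-::..:::-===-==++++*********+++++*****++++++++++++=-.         
204 ::::::..:::---::-=++++*++*******++*******+++++++++++++-:.
```

Contact is firm at TCP z 0.072, with 33 N at the front edge. The catch needs only about 7 N, so the lid is shut. The tips are therefore about 18 mm above the reported TCP height, and I'll allow for that offset from here on. Next I'm moving over the handle.

move_arm:
  series: [-1, 0, 0, -10, 0, -1, 0, 0, -40, 0, 0, 0, 0, -80, 0, 1, 0, 0, -120, 0, 1, 5, -30, -138, 0, 1, 10, -65, -138, 0, 1, 15, -100, -138, 0, 1, 20, -135, -138, 0]

```text
time_s: 16.67
tool_pos: [0.4887, 0.0742, 0.2081]
ee_rot: [180.0, -0.1, 3.3]
ft_force: [0.6, -0.8, -0.5]
opening: 0.0324
grasp_force: 0.0
```

move_arm:
  series: [1, 6, -35, 0, 0, 1, 12, -65, 0, 0, 1, 14, -80, 0, 0, 1, 14, -80, 0, 0, 1, 14, -80, 0, 0, 1, 14, -80, 0, 0, 1, 14, -80, 0, 0, 1, 14, -80, 0, 0]
  grip_force: 25

```text
time_s: 17.33
tool_pos: [0.498, 0.1523, 0.2075]
ee_rot: [180.0, -0.0, 3.3]
ft_force: [-0.7, 0.9, -0.1]
opening: 0.0834
grasp_force: 0.0
```

```bash
cat >> h.py <<'E'
TH=np.radians(3.4)
def W(x,y,z):return np.array([.506+x*np.cos(TH)-y*np.sin(TH),.026+x*np.sin(TH)+y*np.cos(TH),z])
def prof(s,y0,y1,z,x=0,n=None,w=(-.003,0,.003)):
    ys=np.arange(y0,y1,-.0015);g=s['image'].astype(np.float32)
    out=[]
    for y in ys:
        v=[]
        for dx in w:
            u=proj(s,W(x+dx,y,z)).astype(np.float32);v.append(cv2.getRectSubPix(g.max(2),(1,1),(float(u[0]),float(u[1])))[0,0])
        out.append(np.mean(v))
    return ys,np.array(out)
E
python3 - <<'E'
from h import *
a=snap('top');b=snap('side');o=status.get_obs();print(o['tool_pos'],o['opening'],o['ft_force'])
# lid check in side view
g=b['image'].max(2)
print('shut corners px',[np.round(proj(b,X),1) for X in[(.576,-.01,.091),(.46,-.016,.091),(.578,-.1,.091),(.462,-.106,.091)]])
for r in range(158,200): print(r,''.join(' .:-=+*#%@'[9-min(9,int(v)//15)] for v in g[r,262:312]))
for n,s in(('top',a),('side',b)):
  ys,v=prof(s,.05,-.05,.058);print(n,' '.join(f'{y*1000:.0f}:{q:.0f}' for y,q in zip(ys,v)))
E
```

```text
[0.4979807  0.15270436 0.20752583] 0.0858683717955824 [ 0.25845018 -1.08856604 -0.66634177]
shut corners px [array([269.7, 186.5]), array([305.6, 183.1]), array([267.5, 164. ]), array([302.4, 160.8])]
158                      :+**#*********##*##########**
159                      .=*#*******#******###%%%####*
160                      :=#*#******#*****##%%%%%%###*
161                 .:::--*##*****#**#****##%%%%%%%##*
162                 :====+*###******##*#**#%%%%%%%%#*#
163                .-====+#%%##***#*******##%%%%%%###*
164        ...:.:::--====+*%@%##*****#****###%@%%###**
165       .:----=========+*%%%#******##**#####%%####**
166       :==============+*#@@%##**********#*####*#**#
167       :======-===---==*%%%%##*********#*#####*#***
168      .:=====-==-======+#%#%%##************#*******
169      .:-====-====-====+####%%%#*******************
170   .   .-===---==-=====+*###%%%###**************+++
171   .   .-===========-==+**##%%%%%%###******+*+***+*
172   ..  .-==============+*###%%@%%#####*#***********
173   .   :================*####@@@@%@%%########*#####
174      .:========
[... 1583 characters left out ...]
 9:139 8:139 6:139 5:137 3:132 2:127 0:120 -1:117 -3:120 -4:121 -6:120 -7:114 -9:100 -10:87 -12:75 -13:66 -15:58 -16:53 -18:52 -19:54 -21:60 -22:65 -24:67 -25:69 -27:69 -28:70 -30:70 -31:70 -33:70 -34:68 -36:63 -37:58 -39:56 -40:57 -42:63 -43:69 -45:75 -46:80 -48:85 -49:87
side 50:19 48:19 47:20 46:19 44:18 42:16 41:16 39:18 38:21 36:23 35:22 33:20 32:20 30:20 29:21 27:20 26:19 24:18 23:17 21:16 20:17 18:18 17:19 15:21 14:23 12:28 11:34 9:40 8:48 6:56 5:59 3:61 2:62 0:62 -1:62 -3:61 -4:58 -6:55 -7:51 -9:47 -10:44 -12:41 -13:37 -15:35 -16:32 -18:30 -19:30 -21:29 -22:30 -24:31 -25:31 -27:30 -28:30 -30:29 -31:29 -33:30 -34:29 -36:28 -37:28 -39:28 -40:29 -42:29 -43:28 -45:27 -46:27 -48:28 -49:29
```

move_arm:
  series: [1, 0, 0, 20, 0, 1, 0, 0, 40, 0, 1, 0, 0, 55, 0, 1, 0, 0, 70, 0, 1, 0, 0, 82, 0, 1, 0, 0, 92, 0, 1, 0, 0, 98, 0, 1, 0, 0, 98, 0]

```text
time_s: 18.1
tool_pos: [0.4973, 0.1533, 0.1084]
ee_rot: [180.0, 0.1, 3.4]
ft_force: [0.1, 0.2, 0.6]
opening: 0.0869
grasp_force: 0.0
```

move_arm:
  series: [0.75, 0, 0, 0, 0, 0.75, 0, 0, 0, 0, 0.65, 0, 0, 0, 0, 0.55, 0, 0, 0, 0, 0.55, 0, 0, 0, 0]

```text
time_s: 18.52
tool_pos: [0.4982, 0.1531, 0.1099]
ee_rot: [180.0, -0.1, 3.4]
ft_force: [0.5, -2.6, 1.7]
opening: 0.0691
grasp_force: 1.4
```

move_arm:
  series: [0.4, 0, 0, 0, 0, 0.4, 0, 0, 0, 0, 0.4, 0, 0, 0, 0]

```text
time_s: 18.77
tool_pos: [0.4981, 0.1532, 0.1096]
ee_rot: [180.0, -0.0, 3.4]
ft_force: [0.3, -3.1, 1.5]
opening: 0.0619
grasp_force: 1.5
```

move_arm:
  series: [0.2, 0, 0, 0, 0, 0.0, 0, 0, 0, 0, -0.15, 0, 0, 0, 0, -0.15, 0, 0, 0, 0, -0.15, 0, 0, 0, 0, -0.15, 0, 0, 0, 0]

```text
time_s: 19.27
tool_pos: [0.4981, 0.1524, 0.1091]
ee_rot: [179.9, -0.0, 3.3]
ft_force: [2.4, -6.7, -1.2]
opening: 0.0381
grasp_force: 3.1
```

```bash
cat >> h.py <<'E'
def pad():
    o=status.get_obs();print(np.round(o['tool_pos'],4),o['opening'],np.round(o['ft_force'],1),o['grasp_force'])
    a=snap('top');ys,v=prof(a,.022,-.05,.058);print(' '.join(f'{y*1000:.0f}:{q:.0f}' for y,q in zip(ys,v)))
E
python3 -c "
from h import *
pad()"
```

```text
[0.4981 0.1524 0.1091] 0.03814443960841466 [ 2.4 -6.7 -1.2] 3.126130923628807
22:113 20:116 19:115 17:114 16:111 14:109 13:117 11:126 10:132 8:138 7:140 5:141 4:141 2:140 1:140 -1:139 -2:132 -4:125 -5:119 -7:113 -8:115 -10:118 -11:118 -13:117 -14:103 -16:89 -17:79 -19:69 -20:61 -22:53 -23:53 -25:54 -26:60 -28:66 -29:68 -31:71 -32:70 -34:69 -35:64 -37:58 -38:56 -40:55 -41:64 -43:72 -44:78 -46:83 -47:86 -49:88 -50:86
```

move_arm:
  series: [0.2, 0, 0, 0, 0, 0.5, 0, 0, 0, 0, 0.8, 0, 0, 0, 0, 0.8, 0, 0, 0, 0, 0.8, 0, 0, 0, 0, 0.8, 0, 0, 0, 0, 0.8, 0, 0, 0, 0, 0.8, 0, 0, 0, 0]

```text
time_s: 19.98
tool_pos: [0.4974, 0.1542, 0.1093]
ee_rot: [-180.0, 0.0, 3.4]
ft_force: [0.2, 0.7, -0.5]
opening: 0.0766
grasp_force: 0.0
```

move_arm:
  series: [0.5, 0, 0, 0, 0, 0.3, 0, 0, 0, 0, 0.1, 0, 0, 0, 0, 0.1, 0, 0, 0, 0, 0.1, 0, 0, 0, 0, 0.1, 0, 0, 0, 0]

```text
time_s: 20.48
tool_pos: [0.4979, 0.1526, 0.1094]
ee_rot: [179.9, 0.0, 3.4]
ft_force: [0.1, -5.3, 2.1]
opening: 0.0503
grasp_force: 2.6
```

move_arm:
  series: [-0.05, 0, 0, 0, 0, -0.15, 0, 0, 0, 0, -0.15, 0, 0, 0, 0, -0.15, 0, 0, 0, 0]

```text
time_s: 20.82
tool_pos: [0.4978, 0.1521, 0.109]
ee_rot: [179.9, 0.0, 3.3]
ft_force: [1.4, -7.0, -0.9]
opening: 0.0379
grasp_force: 3.1
```

```bash
python3 -c "
from h import *
pad()"
```

```text
[0.4978 0.1521 0.109 ] 0.03794742133133621 [ 1.4 -7.  -0.9] 3.1097379326820374
22:114 20:117 19:118 17:119 16:118 14:118 13:119 11:121 10:121 8:121 7:128 5:134 4:138 2:140 1:140 -1:139 -2:138 -4:138 -5:134 -7:131 -8:128 -10:125 -11:121 -13:117 -14:119 -16:120 -17:117 -19:114 -20:100 -22:86 -23:72 -25:59 -26:55 -28:52 -29:53 -31:55 -32:60 -34:65 -35:63 -37:61 -38:58 -40:55 -41:64 -43:73 -44:76 -46:79 -47:84 -49:89 -50:87
```

move_arm:
  series: [0.2, 0, -1.5, 0, 0, 0.5, 0, -1.5, 0, 0, 0.9, 0, -1.5, 0, 0, 0.9, 0, -1.5, 0, 0, 0.9, 0, -1.5, 0, 0, 0.9, 0, -1.5, 0, 0, 0.9, 0, -1.5, 0, 0, 0.9, 0, -1.5, 0, 0]

```text
time_s: 21.53
tool_pos: [0.4977, 0.1557, 0.1095]
ee_rot: [-180.0, -0.0, 3.4]
ft_force: [-0.3, -0.8, -0.0]
opening: 0.0796
grasp_force: 0.0
```

move_arm:
  series: [0.5, 0, 0, 0, 0, 0.3, 0, 0, 0, 0, 0.1, 0, 0, 0, 0, 0.0, 0, 0, 0, 0, 0.0, 0, 0, 0, 0, 0.0, 0, 0, 0, 0, 0.0, 0, 0, 0, 0]

```text
time_s: 22.12
tool_pos: [0.4979, 0.154, 0.1093]
ee_rot: [179.9, 0.0, 3.4]
ft_force: [0.3, -5.6, 0.2]
opening: 0.0467
grasp_force: 2.8
```

move_arm:
  series: [-0.1, 0, 0, 0, 0, -0.17, 0, 0, 0, 0, -0.17, 0, 0, 0, 0, -0.17, 0, 0, 0, 0]

```text
time_s: 22.45
tool_pos: [0.498, 0.1534, 0.1089]
ee_rot: [179.9, 0.0, 3.3]
ft_force: [2.3, -6.9, -3.1]
opening: 0.037
grasp_force: 3.4
```

```bash
python3 -c "
from h import *
pad()"
```

```text
[0.498  0.1534 0.1089] 0.03698702906468168 [ 2.3 -6.9 -3.1] 3.3929532766342163
22:120 20:120 19:120 17:120 16:119 14:119 13:118 11:118 10:119 8:119 7:121 5:122 4:121 2:121 1:127 -1:133 -2:137 -4:139 -5:140 -7:140 -8:141 -10:141 -11:137 -13:132 -14:128 -16:123 -17:115 -19:108 -20:112 -22:116 -23:115 -25:113 -26:98 -28:83 -29:72 -31:61 -32:57 -34:53 -35:50 -37:47 -38:49 -40:51 -41:61 -43:71 -44:78 -46:84 -47:85 -49:85 -50:86
```

move_arm:
  series: [0.2, 0, 0, 0, 0, 0.5, 0, 0, 0, 0, 0.9, 0, 0, 0, 0, 0.9, 0, 0, 0, 0, 0.9, 0, 0, 0, 0, 0.9, 0, 0, 0, 0, 0.9, 0, 0, 0, 0, 0.9, 0, 0, 0, 0]

```text
time_s: 23.17
tool_pos: [0.4975, 0.1557, 0.1094]
ee_rot: [-180.0, 0.0, 3.4]
ft_force: [-0.4, 0.4, 0.3]
opening: 0.0792
grasp_force: 0.0
```

move_arm:
  series: [0.5, 0, 0, 0, 0, 0.3, 0, 0, 0, 0, 0.1, 0, 0, 0, 0, 0.0, 0, 0, 0, 0, 0.0, 0, 0, 0, 0, 0.0, 0, 0, 0, 0, 0.0, 0, 0, 0, 0]

```text
time_s: 23.75
tool_pos: [0.4978, 0.154, 0.1093]
ee_rot: [179.9, 0.0, 3.4]
ft_force: [0.1, -5.8, -0.1]
opening: 0.0466
grasp_force: 2.9
```

move_arm:
  series: [-0.08, 0, 0, 0, 0, -0.08, 0, 0, 0, 0, -0.08, 0, 0, 0, 0]

```text
time_s: 24.0
tool_pos: [0.4978, 0.1535, 0.109]
ee_rot: [179.9, 0.0, 3.3]
ft_force: [0.5, -5.7, -0.5]
opening: 0.0406
grasp_force: 3.5
```

move_arm:
  series: [-0.17, 0, 0, 0, 0, -0.17, 0, 0, 0, 0, -0.17, 0, 0, 0, 0, -0.17, 0, 0, 0, 0]

```text
time_s: 24.33
tool_pos: [0.4979, 0.1529, 0.1088]
ee_rot: [179.9, 0.0, 3.3]
ft_force: [1.2, -8.2, -1.9]
opening: 0.0361
grasp_force: 4.2
```

```bash
python3 -c "
from h import *
pad()"
```

```text
[0.4979 0.1529 0.1088] 0.036094601154255355 [ 1.2 -8.2 -1.9] 4.169334322214127
22:119 20:117 19:117 17:118 16:120 14:122 13:121 11:119 10:120 8:121 7:122 5:123 4:117 2:112 1:106 -1:102 -2:114 -4:127 -5:134 -7:141 -8:140 -10:139 -11:141 -13:142 -14:141 -16:138 -17:131 -19:125 -20:119 -22:114 -23:113 -25:112 -26:100 -28:88 -29:79 -31:70 -32:64 -34:59 -35:54 -37:49 -38:49 -40:50 -41:59 -43:68 -44:76 -46:83 -47:86 -49:88 -50:86
```

Pump 4 reached the caddy. The pad has sunk about 3 mm: exposed stem 12.7 mm before, 9.6 mm now. One more staged pump should reach 5 mm.

move_arm:
  series: [0.2, 0, 0, 0, 0, 0.5, 0, 0, 0, 0, 0.9, 0, 0, 0, 0, 0.9, 0, 0, 0, 0, 0.9, 0, 0, 0, 0, 0.9, 0, 0, 0, 0, 0.9, 0, 0, 0, 0, 0.9, 0, 0, 0, 0]

```text
time_s: 25.05
tool_pos: [0.4976, 0.1557, 0.1094]
ee_rot: [-180.0, -0.0, 3.4]
ft_force: [-0.2, 0.5, 0.1]
opening: 0.0793
grasp_force: 0.0
```

move_arm:
  series: [0.5, 0, 0, 0, 0, 0.3, 0, 0, 0, 0, 0.1, 0, 0, 0, 0, 0.0, 0, 0, 0, 0, 0.0, 0, 0, 0, 0, 0.0, 0, 0, 0, 0, 0.0, 0, 0, 0, 0]

```text
time_s: 25.63
tool_pos: [0.4979, 0.1532, 0.1093]
ee_rot: [179.9, 0.0, 3.3]
ft_force: [0.1, -8.6, 2.4]
opening: 0.0465
grasp_force: 4.3
```

```bash
cat >> h.py <<'E'
def pad2(n=6):
    o=status.get_obs();print(np.round(o['tool_pos'],4),o['opening'],np.round(o['ft_force'],1),o['grasp_force'])
    V=[]
    for k in range(n): ys,v=prof(snap('top'),.01,-.05,.058);V.append(v)
    v=np.mean(V,0);Y=ys*1000;i=np.argmax(v)
    def cross(t,k0):
        for k in range(k0,len(v)-1):
            if v[k]>=t>v[k+1]: return Y[k]+(v[k]-t)/(v[k]-v[k+1])*(Y[k+1]-Y[k]),k
    m,k=cross(130,i);p,_=cross(95,k);print('mouth %.1f padback %.1f exposed %.1f'%(m,p,m-p));print(' '.join(f'{y:.0f}:{q:.0f}' for y,q in zip(Y,v)))
E
python3 -c "
from h import *
pad2(3)"
```

```text
[0.4979 0.1532 0.1093] 0.046548820468081176 [ 0.1 -8.6  2.4] 4.318142831325531
mouth -17.9 padback -26.6 exposed 8.7
10:123 8:122 7:121 6:120 4:119 3:119 1:118 -0:117 -2:115 -3:114 -5:122 -6:131 -8:136 -9:141 -11:141 -12:141 -14:140 -15:139 -17:133 -18:128 -20:119 -21:111 -23:110 -24:109 -26:99 -27:89 -29:78 -30:67 -32:63 -33:59 -35:54 -36:49 -38:49 -39:50 -41:59 -42:68 -44:76 -45:83 -47:85 -48:87
```

move_arm:
  series: [-0.05, 0, 0, 0, 0, -0.05, 0, 0, 0, 0, -0.05, 0, 0, 0, 0]

```text
time_s: 26.03
tool_pos: [0.498, 0.1526, 0.1092]
ee_rot: [179.8, 0.0, 3.3]
ft_force: [0.0, -10.0, 1.9]
opening: 0.0415
grasp_force: 4.8
```

```bash
python3 -c "
from h import *
pad2()"
```

```text
[0.498  0.1526 0.1092] 0.04154461611092608 [  0.  -10.    1.9] 4.751432687044144
mouth -19.3 padback -26.7 exposed 7.4
10:123 8:123 7:122 6:121 4:121 3:120 1:117 -0:114 -2:107 -3:102 -5:113 -6:124 -8:132 -9:140 -11:140 -12:141 -14:141 -15:141 -17:138 -18:135 -20:125 -21:116 -23:112 -24:108 -26:99 -27:91 -29:79 -30:68 -32:65 -33:62 -35:57 -36:52 -38:51 -39:50 -41:59 -42:67 -44:75 -45:82 -47:85 -48:87
```

move_arm:
  series: [-0.11, 0, 0, 0, 0, -0.11, 0, 0, 0, 0, -0.11, 0, 0, 0, 0, -0.11, 0, 0, 0, 0]

```text
time_s: 26.67
tool_pos: [0.498, 0.1523, 0.1091]
ee_rot: [179.8, 0.0, 3.3]
ft_force: [0.8, -9.8, 1.3]
opening: 0.039
grasp_force: 5.1
```

```bash
python3 - <<'E'
from h import *
pad2(8)
b=snap('side');V=np.mean([prof(snap('side'),.0,-.05,.055)[1] for _ in range(4)],0)
print('side',' '.join(f'{-1.5*i:.0f}:{q:.0f}' for i,q in enumerate(V)))
g=snap('top')['image'].max(2)
for r in range(209,228): print(r,' '.join('%3d'%v for v in g[r,278:306]))
E
```

```text
[0.498  0.1523 0.1091] 0.03902387369178211 [ 0.8 -9.8  1.3] 5.142321735620499
mouth -19.5 padback -26.8 exposed 7.3
10:124 8:124 7:122 6:121 4:120 3:120 1:118 -0:116 -2:114 -3:112 -5:121 -6:131 -8:136 -9:140 -11:140 -12:140 -14:140 -15:140 -17:139 -18:136 -20:126 -21:116 -23:113 -24:109 -26:100 -27:91 -29:80 -30:69 -32:65 -33:61 -35:57 -36:53 -38:51 -39:49 -41:58 -42:68 -44:75 -45:82 -47:85 -48:87
side -0:8 -2:7 -3:7 -4:8 -6:8 -8:9 -9:9 -10:10 -12:10 -14:10 -15:10 -16:11 -18:13 -20:14 -21:15 -22:16 -24:18 -26:21 -27:24 -28:26 -30:28 -32:31 -33:35 -34:38 -36:40 -38:42 -39:43 -40:45 -42:48 -44:49 -45:50 -46:52 -48:52 -50:52
209  70  69  62  63  59  64  76 101  87  88 106 119 123 118 122 121 117 119 120 122 117 120 123 126 118  92  75  67
210  62  67  63  66  67  69  68  87  74  83 108 118 120 121 121 124 119 121 122 119 121 123 121 121 117  90  70  69
211  65  64  66  68  65  68  68  68  69  74 109 121 120 121 121 120 118 118 125 123 121 119 123 124 114  95  73  72
212  67  66  64  69  64  65  64  63  60  76 108 119 120 119 121 124 121 120 127 121 126 126 127 124 100  82  70  70
213  6
[... 1033 characters left out ...]
  67
222  65  67  68  68  66  68  71  64  72  67  92 114 122 125 120 121 117 120 123 123 122 118 117 120 117  92  69  66
223  67  63  65  59  59  63  60  72  91  77  83 108 117 119 122 120 121 118 118 117 121 123 122 121 116  86  68  69
224  64  67  67  65  63  66  65  70  87  75  89 111 119 121 120 121 120 120 117 121 120 119 119 125 117  87  76  67
225  65  61  68  64  66  62  67  64  63  65  85 112 119 116 122 114 124 118 120 117 119 118 124 117 114  90  72  64
226  64  57  67  70  67  75  65  67  65  70  80 111 121 126 124 123 118 122 121 118 123 116 119 117 117  90  71  66
227  80  65  62  60  69  84  89  76  61  65  89 114 128 127 121 125 124 123 120 123 126 123 121 126 120  97  71  69
```

```bash
python3 -c "
from h import *
print(order.close_job())"
```

```text
the job is handed in; nothing more can be done
None
```

I pressed the lid shut, pumped the clamp onto the caddy, and handed the job in still holding the trigger with the pad sunk about 5 mm (estimates ran from 4.3 to 5.4 mm). I inferred that the catch had snapped from a firm 33 N push at the lid's front edge; I never saw the lid angle directly.

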